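Open the spray-can cage and hold its gate wide

ROBOT

A 6-joint arm with a two-finger parallel gripper is mounted at the origin on the work surface. World frame = base frame: x ahead of the robot, y to its left, z up, the work surface at z = 0. Lengths are in mm, angles in rad, forces in N, time in s.
With the tool pointing down it reaches from about 300 to 775 mm from the base axis. Payload 14.6 kg.
Tool frame: the origin (TCP) lies at the very end of the fingers, on their centre line; the grasp point (between the pads) lies 19 mm behind it; z points along the fingers, y is the line along which they close (so a half turn about z gives the same grasp; the last joint's range is limited). The gripper opens to 94 mm and grips with 3 to 60 N. Pads are 16 mm wide; open, the fingers measure 119 mm over their backs; the gripper's body (75 mm by 177 mm) begins 78 mm behind the grasp point.
Start: joints at [-1.218, 0.3, 1.521, -0, 1.321, -0.067], TCP at [224.16, -502.237, 205.446] pointing down, gripper open.
Joint ranges: [-3.03, 3.03], [-0.79, 2.21], [0.23, 2.52], [-1.04, 4.18], [0, 3.07], [-2.55, 2.55]. Speed limits (rad/s): [2.22, 2.22, 2.57, 3.14, 3.14, 3.14].

INTERFACE

Orientations are given as [roll, pitch, yaw] about the fixed x, y, z axes, in that order (R = Rz(yaw) Ry(pitch) Rx(roll)).
In Python, from cell import manip, camera, get_calibration gives the robot as it stands. The module is installed in compiled form; this text tells all that it offers.
- The arm moves only by the tool jog_arm, never from a script. Its argument "plan" is one flat list of numbers, 6 for each row, row after row: the shift along the world's x, y, z in m, then the turn, a rotation vector about the world's x, y, z in degrees. A call has 1 to 20 rows; each row is the pose to reach, as a shift and turn from the pose commanded when the call began; what a row does not reach only later rows make up. A row lasts 1/10 s, in which the tool goes at most 50 mm and 8.59 degrees, less where a joint would pass 70% of its speed; a pose out of reach is approached as far as the arm can. A call with a gripper value outside its range is refused whole. "claw" is the finger opening in m, from 0 to 0.094, set as the call begins (left out, the last holds). The fingers move at their own pace and stop on an object; "force" is the grip in N (left out, the last holds). Time passes only in rows, so rows that repeat a pose let the fingers close. It gives the time, the measured TCP pose, the force, the opening and the grip force at its end, in the units of the state.
- manip.read_state(): the state, without advancing time (a new reading comes with each control period).
- camera(name): name is "scene" or "side" or "wrist"; returns (picture, depth): 420x560x3 uint8, red, green, blue; 420x560 float32, mm along the optical axis (not along the pixel's ray), 0 where there is no reading.
- get_calibration(name): a dict with "fx", "fy", "cx", "cy" (pixels), "origin" and "attitude" of the camera in the world. Camera axes: x right, y down, z forward; pixel columns grow to the right and rows downward; lengths in mm; the calibration is good to about 2 mm. A picture is of the moment at which its call begins: read the wrist's pose just before it. get_calibration takes no time and is no camera call; for the wrist camera it gives the pose at the moment of the call.
- manip.sign_off(): hands the job in; it is judged then, once.
The state is a dict: "clock": time; "joints": joint angles; "qd": joint speeds; "effort": joint torques, N m; "eef_pos": TCP position; "eef_rot": TCP orientation; "wrist_force": force on the tool from outside, world axes, zero at the start; "moment": the same for the moment, N m; "finger_gap": finger opening in mm; "finger_force": force on a finger pad.
Only numpy, scipy, OpenCV 4.12 (cv2) and the standard library are available. Lean on these libraries where they do the work, as an engineer would, in place of code of your own. Each camera call takes 0.05 s, during which the arm holds its last target. There are 200 camera calls.

TASK

Open the small bench cage that keeps the spray cans: squeeze the yellow catch first, then the red one (each all the way, pinching its coloured tab towards its black post), then take the gate by its orange handle and swing it out past its detent until it stands about square to the cage front. The gate has a closing spring, so finish while still holding the gate by the handle, wide open and still; do not let go. Leave the cans, the jar, the tape roll and the ink knife undisturbed.

Things in the scene. Friction and masses are not known exactly. Their poses are not given: they have to be found in the camera images.
- cage: Grey steel bench cage, open top, 270 x 180 x 155 mm (w, d, h), fixed to the bench. Origin: at bench height below the middle of the closed gate; x points from the gate into the cage (away from the robot), y left along the gate, z up. A header plate along the top front (top at 155 mm) carries two catches 120 mm apart, their middles 45 mm behind the gate's plane. Which colour is left varies.
- yellow_catch (a joint): How far the yellow catch's tab has been squeezed, m: 0 to 0.004 at the start, 0.018 fully squeezed, released from 0.012. The tab slides along the cage's +y, towards its black post, against about 3 N of friction, and stays where it is left. The hook on its arm bars a lug of the gate until about 0.009.
- yellow_tab (a point): Middle of the yellow tab at grip height, 33 mm above the header: an upright block 22 mm (cage x) by 10 mm (cage y), top 50 mm above the header. At joint 0 its centre is 46 mm to the -y of the post's centre (56 mm over the outer faces, 38 mm when fully squeezed). A low hook arm, at most 14 mm above the header, runs forward from its foot.
- yellow_post (a point): Middle, at the same height, of the yellow catch's black post, 22 by 10 mm, top 50 mm above the header. It is fixed and does not give. Squeeze with one finger outside (+y of) this post and the other outside (-y of) the tab: only the tab moves, and the fully squeezed pair is centred 14 mm to the -y of the post's middle.
- red_catch (a joint): The same for the red catch: 0 to 0.004 at the start, 0.018 fully squeezed, released from 0.012.
- red_tab (a point): The red catch's sliding tab: same size, place and direction as for the yellow one.
- red_post (a point): The red catch's fixed black post: same as for the yellow one.
- gate (a joint): Angle of the blue barred gate, rad: 0 shut, grows as it swings towards the robot (anticlockwise from above), stop at 1.75. The catches bar it at 0. A sprung roller detent resists from about 0.35 to 0.65 (3 to 5 N at the handle); a closing spring (about 2 N at the handle) takes a gate let go back to about 0.9. Square to the cage front is 1.57; 1.3 or more is wide.
- gate_handle (a point): Grip point of the gate's handle, an upright round post 16 mm thick with an orange sleeve from 147 to 207 mm above the bench; the point is on its axis at 182 mm. It stands 45 mm in front of the gate's plane and 157 mm from the hinge axis, on a bracket at 118 mm, clear all round at grip height. Being round, it may turn between the fingers.
- gate_hinge (a point): Point on the gate's upright hinge axis, at the handle's height, at the right end of the gate seen from the robot. The handle travels a level circle of 157 mm radius about it, from in front of the gate round towards the robot and to the right.
- can_teal: small teal spray can, 51 mm thick, 140 mm high, standing inside the cage; origin at the middle of its foot. Leave it alone.
- can_cream: small cream spray can, 51 mm thick, 140 mm high, standing inside the cage; origin at the middle of its foot. Leave it alone.
- can_crimson: small crimson spray can, 51 mm thick, 140 mm high, standing inside the cage; origin at the middle of its foot. Leave it alone.
- can_black: small black spray can, 51 mm thick, 140 mm high, standing on the bench to the left of the cage; origin at the middle of its foot. Leave it alone.
- ink_jar: Ink jar with black lid and red label, 68 mm thick, 85 mm high, standing to the right of the cage; origin at the middle of its foot. Leave it alone.
- tape_roll: Roll of brown tape, 96 mm across, 25 mm high, lying in front of the cage to the left; origin at the middle of its underside. Leave it alone.
- ink_knife: Ink knife (spatula) 200 mm long, lying flat in front of the cage to the right; origin near its middle. Leave it alone.

How it is judged (in metres and radians):
On the way, in this order (a step that is already met when the one before it is completed fails the run):
1. the yellow catch is squeezed while the red catch and the gate are still shut (value of joint yellow_catch above 0.012 m and value of joint red_catch below 0.009 m and value of joint gate below 0.15 rad), for 0.1 s.
2. then the red catch is squeezed too, the gate still shut (value of joint each of yellow_catch, red_catch above 0.012 m and value of joint gate below 0.15 rad), for 0.1 s.
3. then the gate is swung past its detent by the fingers (value of joint gate above 1.05 rad and contact force between the fingers and gate above 0.3 N), for 0.1 s.
At the end, for the whole second after the job is handed in: The program ends with the fingers on the gate's handle (gate pressed with at least 0.5 N, grasp point within 45 mm of the handle's grip point), the gate still and held at 1.3 rad or more, both catches still released (0.009 m or more) (value of joint gate above 1.3 rad and velocity of joint gate between -0.1 and 0.1 rad/s and contact force between the fingers and gate above 0.5 N and distance between the grasp point and gate_handle below 0.045 m and value of joint each of yellow_catch, red_catch above 0.009 m); the arm keeps its last pose, push and grip.
It fails at once if the red catch is squeezed before the yellow one (value of joint red_catch above 0.009 m and value of joint yellow_catch below 0.009 m).
It fails at once if a can, the jar, the tape roll or the ink knife is disturbed (distance of any of can_teal, can_cream, can_crimson, can_black, ink_jar, tape_roll, ink_knife from where it was at the start of the episode above 0.03 m or angle between any of can_black, ink_jar's own z axis and vertical above 0.5 rad).
It also fails if it takes over 53 s, if anything falls off the work surface, if the arm or the gripper's body presses on something with over 40 N, if the wrist force passes 120 N, or if a joint passes its speed limit or range.

## Working session

There is one attempt and no reset: what is moved stays moved. The work goes in short steps, Python scripts to look and compute and a tool call to move; the robot and the scene stay as the last step left them, time stands still between calls to the robot, and variables do not carry over. Pictures are saved under pics/ and viewed, at most 10 in all, crops included, and the job is handed in when it is done.

Besides the shell and the picture viewer there is one more tool, called after "Call:" by a JSON object that holds its "api" and its "payload". jog_arm: Moves the arm, as the interface text tells. Its arguments: {"type":"object","properties":{"plan":{"type":"array"},"claw":{"type":"number"},"force":{"type":"number"}},"required":["plan"]}

```bash
mkdir -p pics
cat > h.py <<'E'
import numpy as np, cv2
from scipy.spatial.transform import Rotation as R
from cell import manip, camera, get_calibration
def cap(n,f):
    c=get_calibration(n); p,d=camera(n); cv2.imwrite(f'pics/{f}.png',p[:,:,::-1]); np.savez(f'pics/{f}.npz',p=p,d=d); return p,d,c
def cloud(d,c):
    v,u=np.mgrid[:d.shape[0],:d.shape[1]]
    P=np.stack([(u-c['cx'])/c['fx']*d,(v-c['cy'])/c['fy']*d,d],-1)
    A=np.array(c['attitude'],float)
    M=A if A.shape==(3,3) else R.from_euler('xyz',A).as_matrix()
    return P@M.T+np.array(c['origin'])
E
python3 - <<'E'
from h import *
for n in('scene','side'):
    p,d,c=cap(n,n+'0'); print(c)
print(manip.read_state())
a=cv2.imread('pics/scene0.png')
E
```

```text
{'fx': 491.40874388646006, 'fy': 491.40874388646006, 'cx': 280.854676521779, 'cy': 212.73780603385336, 'origin': array([1261.69542579, -323.63839596, 1049.49430497]), 'attitude': array([-2.46355468,  0.01811692,  1.16363265])}
{'fx': 386.8489537930487, 'fy': 386.8489537930487, 'cx': 275.21418080490304, 'cy': 212.0804934667171, 'origin': array([534.39969268, 606.59600758, 740.09716821]), 'attitude': array([-2.34237898,  0.01973582, -3.07608041])}
{'clock': 0.1, 'joints': array([-1.21759510e+00,  3.00415814e-01,  1.52152312e+00, -1.64486050e-05,
        1.32069763e+00, -6.65982964e-02]), 'qd': array([ 7.51987147e-04, -7.17445315e-04, -1.61722048e-03,  1.71233859e-05,
       -9.41343878e-04,  1.26417084e-03]), 'effort': array([-4.18286054e-04, -5.32650733e+01, -3.53285694e+01,  7.08905957e-02,
        2.34738778e-02, -6.66211849e-05]), 'eef_pos': array([ 224.07944266, -502.0230636 ,  204.94117193]), 'eef_rot': array([-3.14054999e+00, -5.35745211e-05,  4.19803573e-01]), 'wrist_force': array([ 0.39322168, -0.34670473,  0.12399513]), 'moment': array([ 0.00293684, -0.01112422, -0.047529  ]), 'finger_force': 0.0, 'finger_gap': 94.0519636957886}
```

View pics/scene0.png

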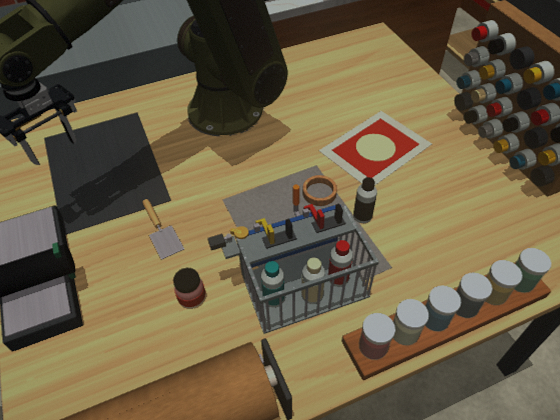

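View pics/side0.png

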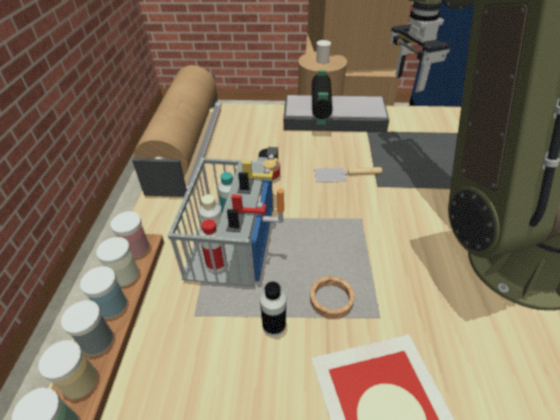

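The scene view shows the yellow tab near (266,228) with its post at (289,228). The red tab is at (318,213) with its post at (338,213), and the orange handle is at (296,194). In the side view, the yellow tab is at (247,170), the red tab at (237,203) and the handle at (281,200).

```bash
cat > m.py <<'E'
from h import *
def seg(f,n):
    z=np.load(f'pics/{f}.npz'); p,d=z['p'],z['d']; P=cloud(d,get_calibration(n))
    hsv=cv2.cvtColor(p,cv2.COLOR_RGB2HSV).astype(int); H,S,V=hsv[...,0],hsv[...,1],hsv[...,2]
    box=(d>0)&(P[...,0]>350)&(P[...,0]<750)&(P[...,1]>-300)&(P[...,1]<250)
    ms={'yel':(abs(H-25)<6)&(S>150)&(P[...,2]>172),'red':((H<5)|(H>174))&(S>150)&(P[...,2]>172),
     'org':(H>=6)&(H<16)&(S>150)&(P[...,2]>140),'blk':(V<60)&(P[...,2]>172),'blue':(abs(H-110)<12)&(S>110)&(P[...,2]>20),'high':(P[...,2]>185)}
    for k,m in ms.items():
        m=(m&box).astype(np.uint8); N,L,st,ce=cv2.connectedComponentsWithStats(m,connectivity=8)
        for i in range(1,N):
            if st[i,4]<12: continue
            Q=P[L==i]; print(n,k,st[i,4],ce[i].round(),'med',np.median(Q,0).round(1),'lo',np.percentile(Q,3,0).round(1),'hi',np.percentile(Q,97,0).round(1))
if __name__=='__main__':
    seg('scene0','scene'); seg('side0','side')
E
python3 m.py
```

```text
scene yel 87 [270. 232.] med [ 667.5 -108.7  196.6] lo [ 651.7 -112.2  174.1] hi [ 670.5 -103.2  207.1]
scene red 84 [320. 217.] med [673.4   8.5 195.7] lo [657.5   5.2 172.4] hi [678.5  14.4 207.6]
scene org 112 [296. 195.] med [580.3  -9.4 184.3] lo [571.4 -15.  152.1] hi [583.4  -3.1 208.6]
scene blk 94 [338. 212.] med [673.9  51.8 197.2] lo [661.2  49.5 174.1] hi [680.6  59.8 207.2]
scene blk 24 [318. 220.] med [669.4   5.8 184.6] lo [662.6   4.8 172.3] hi [675.1   6.5 201.9]
scene blk 86 [288. 227.] med [669.2 -66.8 197.2] lo [654.9 -70.  173.4] hi [673.3 -61.2 208. ]
scene blue 49 [329. 208.] med [625.8  54.5 150.8] lo [618.7  40.8 148.2] hi [658.2  69.6 193.5]
scene blue 55 [297. 218.] med [620.2 -24.6 150.4] lo [614.2 -40.7 147.4] hi [625.9  -8.9 153.4]
scene blue 54 [278. 224.] med [617.4 -69.5 150.4] lo [611.3 -84.5 147.2] hi [655.  -55.7 198.9]
scene blue 14 [261. 229.] med [ 615.3 -110.9  149.7] lo [ 610.1 -116.   147.5] hi [ 619.2 -107.6  153.3]
scene blue 26 [252. 232.] med [ 615.7 -134.5  150.8] lo [ 608.9 -141.8  148.7] hi [ 620.5 -127.2  155.7]
scene blue 14 [303. 24
[... 1019 characters left out ...]
hi [676.1  63.2 205. ]
side blue 248 [267. 196.] med [612.  -86.8 136.1] lo [ 608.2 -140.1   31.3] hi [620.2 -36.2 150.5]
side blue 633 [259. 243.] med [620.2  52.1  86.3] lo [614.3 -55.5  26. ] hi [627.8  89.6 150.4]
side high 88 [246. 165.] med [ 657.9 -101.2  197.7] lo [ 647.8 -107.7  186.5] hi [668.4 -99.  205.1]
side high 94 [243. 177.] med [660.5 -58.8 197.9] lo [650.1 -66.5 185.5] hi [670.6 -56.4 204.9]
side high 83 [280. 194.] med [574.6  -0.8 200.6] lo [566.7 -10.4 185.7] hi [581.4   2.8 207.2]
side high 101 [237. 199.] med [664.1  16.3 198.5] lo [654.7   9.5 186.2] hi [675.   18.8 205.1]
side high 107 [232. 214.] med [667.1  61.  198.6] lo [657.2  54.  186.5] hi [678.1  63.1 205.1]
```

Call:
{"api": "jog_arm", "payload": {"plan": [0.1,0.1,0.055,0,0,-7,0.437,0.425,0.055,0,0,-27.2,0.437,0.425,0.055,0,0,-27.2,0.437,0.425,0.055,0,0,-27.2,0.437,0.425,0.055,0,0,-27.2,0.437,0.425,0.055,0,0,-27.2,0.437,0.425,0.055,0,0,-27.2,0.437,0.425,0.055,0,0,-27.2,0.437,0.425,0.055,0,0,-27.2,0.437,0.425,0.055,0,0,-27.2,0.437,0.425,0.055,0,0,-27.2,0.437,0.425,0.055,0,0,-27.2,0.437,0.425,0.055,0,0,-27.2,0.437,0.425,0.055,0,0,-27.2,0.437,0.425,0.055,0,0,-27.2,0.437,0.425,0.055,0,0,-27.2,0.437,0.425,0.055,0,0,-27.2,0.437,0.425,0.055,0,0,-27.2,0.437,0.425,0.055,0,0,-27.2], "claw": 0.08, "force": 20}}

```text
clock: 2.0
eef_pos: [660.9, -77.7, 260.7]
eef_rot: [3.142, -0.0, -0.056]
wrist_force: [-0.6, -0.9, 0.2]
finger_gap: 80.2
finger_force: 0.0
```

Run:
```python
from h import *
p,d,c=cap('wrist','w1'); print(c); s=manip.read_state(); print(s['eef_pos'],s['eef_rot'],s['clock'],s['finger_gap'])
```

```text
{'fx': 350.2069907513235, 'fy': 350.2069907513235, 'cx': 285.8462289351969, 'cy': 208.7003179977766, 'origin': array([731.42964048, -82.6382507 , 440.23766447]), 'attitude': array([ 2.89274468e+00,  1.49253970e-04, -1.62612110e+00])}
[661.02360093 -77.56923997 260.64082053] [ 3.14158058e+00 -2.55984725e-04 -5.53748397e-02] 2.05 80.35361213473742
```

View pics/w1.png

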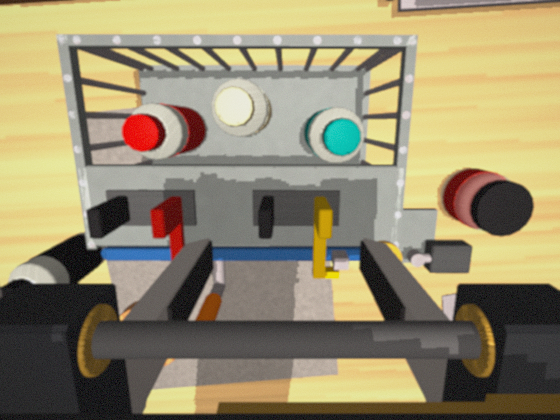

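The wrist view shows the yellow tab at (322,215), its post at (266,215), the red tab at (167,215), the red post at (108,215), and the handle at (210,305). I'll measure from this picture.

Run:
```python
from h import *
z=np.load('pics/w1.npz'); p,d=z['p'],z['d']; P=cloud(d,get_calibration('wrist'))
m=((P[...,2]>199)&(P[...,2]<211)&(d>0)&(P[...,0]<800)).astype(np.uint8); m[260:]=0
N,L,st,ce=cv2.connectedComponentsWithStats(m)
for i in range(1,N):
    if st[i,4]>40:
        Q=P[L==i]; print(st[i],Q.mean(0).round(1),np.percentile(Q,2,0).round(1),np.percentile(Q,98,0).round(1), np.median(p[L==i],0))
g=(abs(P[...,2]-157)<8)&(d>0)&(p[...,2]>p[...,0]*2+20)
Q=P[g];print(g.sum(),np.polyfit(Q[:,1],Q[:,0],1),np.percentile(Q,[2,50,98],axis=0).round(1))
o=(p[...,0]>1.8*p[...,1].astype(int))&(p[...,1]>1.3*p[...,2])&(P[...,2]>140)
o[:260]=0;Q=P[o];print(o.sum(),np.percentile(Q,[2,50,98],axis=0).round(1))
```

```text
[ 86 207  21  31 528] [669.3  54.7 204.2] [658.7  50.7 199.6] [679.2  60.5 206.5] [45.5 43.  43. ]
[150 207  18  32 492] [666.7  10.6 204.3] [656.    6.4 199.4] [676.8  16.2 206.3] [169.5  22.   13. ]
[258 207  14  32 435] [662.6 -63.7 204.7] [651.3 -68.4 200.7] [672.6 -58.8 206.4] [37. 36. 36.]
[317 207  16  32 449] [ 660.1 -105.5  204.7] [ 649.1 -110.4  200.2] [ 670.1 -100.7  206.4] [193. 152.  10.]
25563 [5.69627272e-02 6.92403130e+02] [[ 613.6 -179.7  149.8]
 [ 681.4  -45.1  155.1]
 [ 797.1   87.8  157. ]]
415 [[575.7 -38.8 151.1]
 [581.7 -10.  173.1]
 [664.8  -3.5 310.9]]
```

Call:
{"api": "jog_arm", "payload": {"plan": [0,0.001,-0.04,0,0,0,0,0.001,-0.07,0,0,0,0,0.001,-0.087,0,0,0,0,0.001,-0.087,0,0,0,0,0.001,-0.087,0,0,0]}}

```text
clock: 2.55
eef_pos: [661.4, -76.4, 174.4]
eef_rot: [3.142, -0.001, -0.055]
wrist_force: [-0.6, 0.7, 0.6]
finger_gap: 79.8
finger_force: 0.0
```

Call:
{"api": "jog_arm", "payload": {"plan": [0,0,0,0,0,0,0,0,0,0,0,0,0,0,0,0,0,0,0,0,0,0,0,0,0,0,0,0,0,0,0,0,0,0,0,0,0,0,0,0,0,0,0,0,0,0,0,0,0,0,0,0,0,0,0,0,0,0,0,0], "claw": 0.036, "force": 20}}

```text
clock: 3.55
eef_pos: [661.3, -76.8, 173.8]
eef_rot: [3.141, -0.001, -0.055]
wrist_force: [0.5, -5.3, 2.8]
finger_gap: 37.6
finger_force: 20.0
```

Call:
{"api": "jog_arm", "payload": {"plan": [0,0,0,0,0,0,0,0,0,0,0,0,0,0,0,0,0,0,0,0,0,0,0,0,0,0,0.04,0,0,0,0,0,0.075,0,0,0,0.003,0.05,0.075,0,0,0,0.006,0.1,0.075,0,0,0,0.007,0.119,0.075,0,0,0,0.007,0.119,0.075,0,0,0,0.007,0.119,0.075,0,0,0,0.007,0.119,0.04,0,0,0,0.007,0.119,0.01,0,0,0,0.007,0.119,0,0,0,0,0.007,0.119,0,0,0,0,0.007,0.119,0,0,0,0], "claw": 0.08}}

```text
clock: 5.15
eef_pos: [668.7, 42.1, 175.1]
eef_rot: [-3.141, -0.002, -0.056]
wrist_force: [0.6, -0.2, 0.8]
finger_gap: 79.9
finger_force: 0.0
```

Call:
{"api": "jog_arm", "payload": {"plan": [0,0,0,0,0,0,0,0,0,0,0,0,0,0,0,0,0,0,0,0,0,0,0,0,0,0,0,0,0,0,0,0,0,0,0,0,0,0,0,0,0,0,0,0,0,0,0,0,0,0,0,0,0,0,0,0,0,0,0,0], "claw": 0.036, "force": 20}}

```text
clock: 6.15
eef_pos: [668.3, 43.0, 173.6]
eef_rot: [-3.141, -0.0, -0.055]
wrist_force: [1.0, 0.8, 4.0]
finger_gap: 38.0
finger_force: 20.0
```

Call:
{"api": "jog_arm", "payload": {"plan": [0,0,0,0,0,0,0,0,0,0,0,0,0,0,0,0,0,0,0,0,0,0,0,0,0,0,0.04,0,0,0,0,0,0.08,0,0,0,0,0,0.08,0,0,0,0,0,0.08,0,0,0], "claw": 0.08}}

```text
clock: 6.95
eef_pos: [668.3, 42.8, 253.9]
eef_rot: [-3.141, -0.001, -0.055]
wrist_force: [1.1, -0.6, -0.8]
finger_gap: 80.1
finger_force: 0.0
```

Run:
```python
from h import *
import m
cap('side','s2'); cap('scene','c2'); cap('wrist','w2'); m.seg('s2','side'); m.seg('c2','scene')
z=np.load('pics/w2.npz'); p,d=z['p'],z['d']; P=cloud(d,get_calibration('wrist'))
mm=((P[...,2]>197)&(P[...,2]<213)&(d>0)&(P[...,0]<800)).astype(np.uint8)
N,L,st,ce=cv2.connectedComponentsWithStats(mm)
for i in range(1,N):
    if st[i,4]>40:
        Q=P[L==i]; print(st[i],np.percentile(Q,[2,50,98],axis=0).round(1).tolist(), np.median(p[L==i],0))
```

```text
side red 103 [236. 207.] med [662.9  33.5 195.5] lo [656.5  29.1 176. ] hi [673.8  60.  205. ]
side org 92 [280. 202.] med [574.9   1.1 180.1] lo [570.6  -1.  154.9] hi [579.5   3.  204.8]
side blk 41 [378.  32.] med [444.4 106.3 564.2] lo [443.4 104.9 553.5] hi [445.4 108.3 578.8]
side blk 1412 [346.  68.] med [485.2  98.1 514.9] lo [361.4  82.6 492.4] hi [556.4 108.5 545.5]
side blk 1320 [205.  62.] med [666.5 102.5 525.2] lo [641.1 100.  499.3] hi [691.6 104.5 549.4]
side blk 613 [218.  97.] med [660.6  72.8 450.5] lo [632.2  41.4 444.5] hi [696.8  97.7 487.6]
side blk 735 [222. 142.] med [657.3 102.6 392.7] lo [633.  -16.1 367.9] hi [698.3 132.1 394.4]
side blk 104 [243. 180.] med [660.4 -58.6 189.8] lo [651.5 -61.9 173.5] hi [669.5 -56.3 204.6]
side blk 140 [233. 217.] med [667.3  61.4 192.3] lo [657.5  55.6 173.7] hi [676.8  63.2 204.7]
side blue 243 [267. 199.] med [612.3 -84.2 113.2] lo [ 608.5 -139.4   31.5] hi [620.3 -23.3 150.6]
side blue 592 [259. 245.] med [620.1  56.3  81.7] lo [614.4 -56.   25.9] hi [627.8  89.7 149.9]
side high 25821 [299.  59.] med [559.2  97.3 542.3
[... 1813 characters left out ...]
gh 73 [327. 213.] med [672.  25. 203.] lo [657.5  21.8 187.8] hi [678.1  31.4 207.5]
scene high 71 [288. 225.] med [667.3 -66.4 203. ] lo [652.6 -70.1 185.7] hi [673.3 -60.9 207.2]
scene high 70 [276. 228.] med [664.7 -94.3 203.3] lo [650.9 -97.8 187. ] hi [671.7 -88.6 207.6]
[258 209  15  34 489] [[658.2, 51.0, 198.2], [669.5, 55.8, 204.8], [679.3, 60.7, 206.4]] [36. 34. 35.]
[298 209  16  34 483] [[656.5, 23.3, 197.8], [667.9, 28.4, 204.8], [677.8, 33.2, 206.3]] [167.  21.  10.]
[429 209  21  34 590] [[651.8, -67.7, 197.8], [662.9, -61.6, 204.6], [672.6, -58.1, 206.3]] [44. 41. 40.]
[468 209  24  34 628] [[650.2, -95.7, 197.6], [661.2, -89.1, 204.6], [671.0, -85.9, 206.3]] [224. 190.  10.]
```

View pics/w2.png

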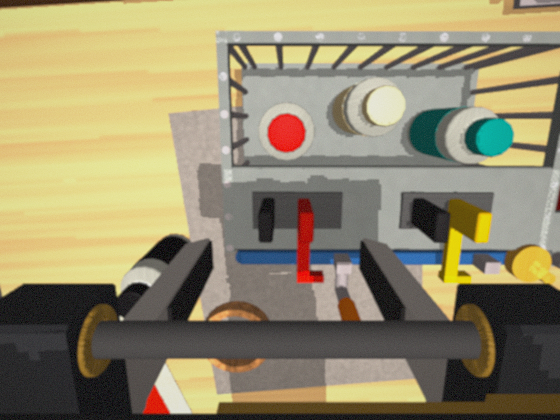

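Both tabs stand about 28 mm from their posts, so they are fully squeezed. The handle is at about (575,-6), with the hinge at about (612,-159).

Call:
{"api": "jog_arm", "payload": {"plan": [-0.04,-0.02,0,0,0,0,-0.08,-0.04,0,0,0,0,-0.093,-0.049,0,0,0,0,-0.093,-0.049,0,0,0,0,-0.093,-0.049,-0.04,0,0,0,-0.093,-0.049,-0.07,0,0,0,-0.093,-0.049,-0.085,0,0,0,-0.093,-0.049,-0.085,0,0,0,-0.093,-0.049,-0.085,0,0,0], "claw": 0.07}}

```text
clock: 8.0
eef_pos: [575.7, -5.9, 168.5]
eef_rot: [-3.142, 0.0, -0.055]
wrist_force: [-0.3, -0.3, 0.2]
finger_gap: 70.1
finger_force: 0.0
```

Call:
{"api": "jog_arm", "payload": {"plan": [0,0,0,0,0,0,0,0,0,0,0,0,0,0,0,0,0,0,0,0,0,0,0,0,0,0,0,0,0,0,0,0,0,0,0,0,0,0,0,0,0,0,0,0,0,0,0,0,0,0,0,0,0,0,0,0,0,0,0,0,0,0,0,0,0,0,0,0,0,0,0,0], "claw": 0.005, "force": 40}}

```text
clock: 9.2
eef_pos: [575.2, -5.9, 168.5]
eef_rot: [-3.141, 0.0, -0.055]
wrist_force: [0.3, 6.0, 0.1]
finger_gap: 15.1
finger_force: 40.0
```

Run:
```python
from h import *
p,d,c=cap('wrist','w3')
t0=np.arctan2(152.7,-36.3)
for a in np.arange(0,1.61,.1):
    print(a.round(2),((157*np.array([np.cos(t0+a),np.sin(t0+a)])-[-36.3,152.7])/1000).round(3))
```

```text
0.0 [-0.  0.]
0.1 [-0.015 -0.004]
0.2 [-0.03 -0.01]
0.3 [-0.044 -0.018]
0.4 [-0.057 -0.026]
0.5 [-0.069 -0.036]
0.6 [-0.08  -0.047]
0.7 [-0.09  -0.059]
0.8 [-0.099 -0.072]
0.9 [-0.106 -0.086]
1.0 [-0.112 -0.101]
1.1 [-0.116 -0.116]
1.2 [-0.119 -0.131]
1.3 [-0.121 -0.147]
1.4 [-0.12  -0.163]
1.5 [-0.119 -0.178]
1.6 [-0.115 -0.193]
```

View pics/w3.png

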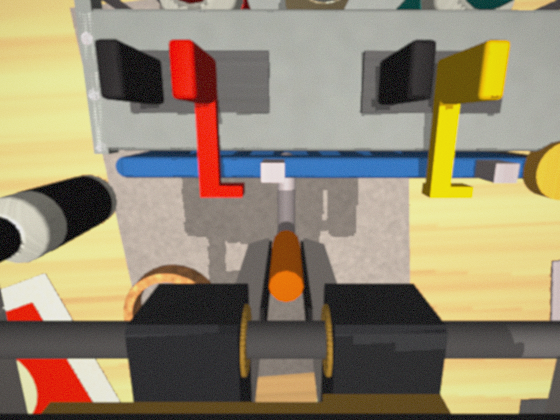

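The wrist view shows the orange handle between the fingers at (286,265), with both hooks clear of the gate lugs. Now I'll swing along the arc.

Call:
{"api": "jog_arm", "payload": {"plan": [-0.007,-0.002,0,0,0,0,-0.015,-0.004,0,0,0,0,-0.022,-0.007,0,0,0,0,-0.03,-0.01,0,0,0,0,-0.037,-0.014,0,0,0,0,-0.044,-0.018,0,0,0,0]}}

```text
clock: 9.85
eef_pos: [530.2, -23.0, 168.4]
eef_rot: [-3.139, 0.002, -0.054]
wrist_force: [-5.5, 13.8, 4.0]
finger_gap: 15.3
finger_force: 40.0
```

Call:
{"api": "jog_arm", "payload": {"plan": [-0.007,-0.004,0,0,0,0,-0.013,-0.008,0,0,0,0,-0.019,-0.013,0,0,0,0,-0.025,-0.018,0,0,0,0,-0.031,-0.023,0,0,0,0,-0.036,-0.029,0,0,0,0,-0.041,-0.035,0,0,0,0,-0.046,-0.041,0,0,0,0,-0.051,-0.048,0,0,0,0,-0.055,-0.054,0,0,0,0,-0.058,-0.061,0,0,0,0,-0.062,-0.068,0,0,0,0]}}

```text
clock: 11.05
eef_pos: [467.1, -91.6, 168.3]
eef_rot: [-3.14, 0.005, -0.054]
wrist_force: [-9.6, 8.2, 5.7]
finger_gap: 15.4
finger_force: 40.0
```

Run:
```python
from h import *
cap('wrist','w4')
```

```text
(no output)
```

View pics/w4.png

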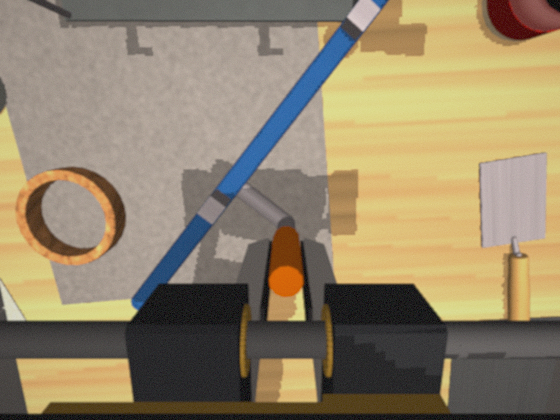

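The wrist view shows the handle still held at (286,265) and the gate about half open. The knife at (515,235) and the tape roll at (70,215) are untouched.

Call:
{"api": "jog_arm", "payload": {"plan": [-0.004,-0.007,0,0,0,0,-0.007,-0.015,0,0,0,0,-0.01,-0.022,0,0,0,0,-0.012,-0.03,0,0,0,0,-0.014,-0.037,0,0,0,0,-0.015,-0.045,0,0,0,0,-0.016,-0.053,0,0,0,0,-0.016,-0.061,0,0,0,0,-0.016,-0.069,0,0,0,0,-0.016,-0.077,0,0,0,0,-0.016,-0.085,0,0,0,0,-0.015,-0.092,0,0,0,0,-0.013,-0.1,0,0,0,0,-0.013,-0.102,0,0,0,0,-0.013,-0.102,0,0,0,0,-0.013,-0.102,0,0,0,0,-0.013,-0.102,0,0,0,0,-0.013,-0.102,0,0,0,0]}}

```text
clock: 12.9
eef_pos: [456.5, -194.0, 168.5]
eef_rot: [3.142, -0.001, -0.055]
wrist_force: [3.9, 2.8, 0.1]
finger_gap: 15.5
finger_force: 40.0
```

Run:
```python
from h import *
cap('wrist','w5');p,d,c=cap('scene','c5')
s=manip.read_state();print(s)
a=cv2.imread('pics/w5.png');b=cv2.imread('pics/c5.png')
cv2.imwrite('pics/both.png',np.hstack([cv2.resize(a,(400,300)),cv2.resize(b[100:340,100:420],(400,300))]))
```

```text
{'clock': 13.0, 'joints': array([-4.75907424e-01,  2.14553018e-01,  1.71777917e+00,  2.55684593e-04,
        1.20856831e+00,  1.14958206e+00]), 'qd': array([-0.00082546,  0.00138368, -0.00256223, -0.00201585,  0.00059013,
        0.00166713]), 'effort': array([-2.28345551e+00, -4.67915833e+01, -3.30704784e+01, -1.08004678e+00,
        4.09820192e-01,  1.79595372e-02]), 'eef_pos': array([ 456.44403463, -194.0120835 ,  168.49708944]), 'eef_rot': array([ 3.14152791e+00, -7.29424691e-04, -5.47836568e-02]), 'wrist_force': array([ 3.87164498,  3.84107228, -0.17564711]), 'moment': array([ 0.66205128, -0.69934486,  0.00700596]), 'finger_force': 39.999908208847046, 'finger_gap': 15.073732746582875}
```

View pics/both.png

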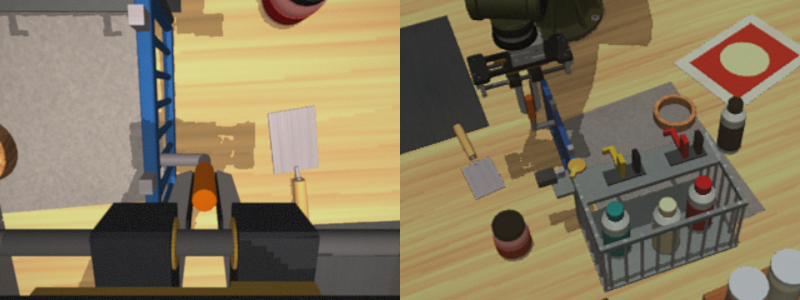

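The gate stands square to the cage front with the handle gripped at (205,185) in the left picture. Both catches are still squeezed and nothing else has moved, so I'll hand in.

```bash
python3 -c "
from cell import manip
print(manip.sign_off())"
```

```text
the job is handed in; nothing more can be done
None
```

I squeezed the yellow catch, then the red one, swung the gate out to about square, and handed the job in at about 13 s with the gate still held by its handle and the other objects undisturbed; the sign-off returned no verdict.

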